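Pull the spent red ribbon cassette from the label printer

TASK

The red ribbon cassette of the bread-label printer is spent. Swing the steel keeper bar lying over it fully aside by its black post, then pinch the two yellow side catches of the red cassette together and lift it straight up, level, until its underside is about 10 cm above the printer's top; finish there, still holding it by the pinched catches, with the cassette clear of everything else. Leave the blue cassette in its bay with its keeper over it, and do not disturb the mug, label roll and stapler.

Things in the scene. Friction and masses are not known exactly. Their poses are not given: they have to be found in the camera images.
- printer: twin-ribbon label printer, fixed, white with grey deck: 170 mm along x, 300 mm along y, deck 90 mm above the work surface. Origin: centre of its underside; x to its back (away from the robot), y to its left, z up. Bays at x = -20, y = +70 (left) and -70 mm (right), openings 63 x 56 mm (1.5 mm free round a cassette). Either cassette may be in either bay
- red_cassette: red ribbon cassette, the one to take out: 60 mm along its x, 53 mm along y at the foot, 36 mm along y above the deck, 64 mm high, about 0.23 kg. Origin: centre of its underside; axes parallel to the printer's, z up. Seated 28 mm deep in a bay: underside 62 mm, top 126 mm above the work surface. A sprung yellow catch stands proud on its +y and on its -y side
- blue_cassette: blue ribbon cassette, stays in its bay; same shape and size as the red one, origin at the centre of its underside
- red_cassette_pad_a (a point): centre of the outer face of the yellow finger pad of catch a (+y side) of the red cassette. At rest 29 mm out from the cassette's centre and 47.5 mm above its underside (109.5 mm above the work surface when seated). Pad 20 mm along x, 27 mm high, lower edge 6 mm above the deck. Over both pads: 58 mm at rest, 44 mm fully pinched
- red_cassette_pad_b (a point): centre of the outer face of the yellow finger pad of catch b (-y side) of the red cassette. At rest 29 mm out from the cassette's centre and 47.5 mm above its underside (109.5 mm above the work surface when seated). Pad 20 mm along x, 27 mm high, lower edge 6 mm above the deck. Over both pads: 58 mm at rest, 44 mm fully pinched
- red_cassette_catch_a (a joint): travel of red cassette's catch a, m: 0 = sprung out (tooth hooked 4 mm under the bay's edge, locking the cassette), free from 0.004, 0.007 = fully pinched in. Spring 2 N at the start, 5.5 N at full travel
- red_cassette_catch_b (a joint): travel of red cassette's catch b, m: 0 = sprung out (tooth hooked 4 mm under the bay's edge, locking the cassette), free from 0.004, 0.007 = fully pinched in. Spring 2 N at the start, 5.5 N at full travel
- keeper_left_post (a point): centre of the round black post (12 mm diameter, 20 mm tall, from 135 to 155 mm above the work surface) on the free end of the left keeper, a flat steel bar 14 mm wide, 129 to 135 mm above the work surface. The bar turns about a vertical pivot 75 mm from the post, at x = +55, y = +70 mm in the printer's frame
- keeper_right_post (a point): centre of the round black post (12 mm diameter, 20 mm tall, from 135 to 155 mm above the work surface) on the free end of the right keeper, a flat steel bar 14 mm wide, 129 to 135 mm above the work surface. The bar turns about a vertical pivot 75 mm from the post, at x = +55, y = -70 mm in the printer's frame
- keeper_left (a joint): left keeper's angle, rad: 0 = points to the printer's -x over the cassette and blocks it from rising, grows as the post swings outward to the printer's +y (left), 1.6 = the stop, fully aside. Stays where it is left; a push under 1 N at the post moves it
- keeper_right (a joint): right keeper's angle, rad: 0 = points to the printer's -x over the cassette and blocks it from rising, grows as the post swings outward to the printer's -y (right), 1.6 = the stop, fully aside. Stays where it is left; a push under 1 N at the post moves it
- mug: white mug, 76 mm diameter, 85 mm high, origin at the centre of its underside; stands loose to the left of the printer
- label_roll: roll of paper labels, a ring 84 mm diameter, 50 mm high, origin at the centre of its underside; stands loose to the right of the printer
- stapler: green stapler, 130 mm along its y, 40 mm wide, 43 mm high, origin at the centre of its underside; lies loose behind the printer
Not all that is in view belongs to the job. There is more than one size of the red_cassette; the job needs the largest.

How it is judged:
By the outcome, as a careful person would: the job done as asked, in the order asked, and still so for the second after the job is handed in, while the arm keeps its last pose, push and grip.
It also fails if it takes over 48 s, if anything falls off the work surface, if the arm or the gripper's body presses on something with over 40 N, if the wrist force passes 120 N, or if a joint passes its speed limit or range.

ROBOT

A 7-joint arm with a two-finger parallel gripper is mounted at the origin on the work surface. World frame = base frame: x ahead of the robot, y to its left, z up, the work surface at z = 0. Lengths are in mm, angles in rad, forces in N, time in s.
With the tool pointing down it reaches from about 425 to 1025 mm from the base axis. Payload 9.4 kg.
Tool frame: the origin (TCP) lies on the centre line of the jaws, within the pads' length; the fingertips stand ahead of it and the grasp point (between the pads) lies 6 mm ahead of it (arm.finger_overhang is the z of the fingertips in the tool frame, in mm); z points along the fingers, y is the line along which they close (so a half turn about z gives the same grasp; the last joint's range is limited). The gripper opens to 93 mm and grips with 3 to 60 N. Pads are 15 mm wide; open, the fingers measure 128 mm over their backs; the gripper's body (75 mm by 188 mm) begins 65 mm behind the grasp point.
Start: joints at [1.058, 0.599, -0.003, 1.599, 0.002, 0.943, -0.08], TCP at [306.04, -657.24, 243.618] pointing down, gripper open.
Joint ranges: [-2.57, 2.57], [-0.35, 1.97], [-1.29, 1.29], [0.11, 2.56], [-1.05, 4.19], [0.11, 1.86], [-2.63, 2.63]. Speed limits (rad/s): [2.22, 2.22, 3.01, 3.01, 3.14, 3.14, 3.14].

INTERFACE

Orientations are given as a unit quaternion [x, y, z, w].
In Python, from bench import arm, vision, job gives the robot as it stands.
- The arm moves only by the shell command python3 -m crank 'ROWS' [FORCE]. ROWS is a JSON object of lists of equal length, an entry for each row: "grip": the opening, from 0 (shut) to 1 (fully open); "slide": the shift along the tool's x, y, z each as a share of 0.15 m, from -1 to 1, a list of three; "turn": the turn about the tool's z as a share of 60 degrees, from -1 to 1. In form: {"grip": [grip, ...], "slide": [[x, y, z], ...], "turn": [turn, ...]}. A call has 1 to 10 rows; each row is the pose to reach, as a shift and turn from the pose commanded when the call began, along the tool's axes at that moment; what a row does not reach only later rows make up. A row lasts 1/8 s, in which the tool goes at most 62.5 mm and 10.7 degrees, less where a joint would pass 70% of its speed; a pose out of reach is approached as far as the arm can. A call with a number of a shift or a turn outside -1 to 1 is refused whole. A call with a gripper value outside its range is refused whole. The fingers move at their own pace and stop on an object; FORCE is the grip in N (left out, the last holds). Time passes only in rows, so rows that repeat a pose let the fingers close. It gives the time, the measured TCP pose, the force, the opening and the grip force at its end, in the units of the state.
- arm.sense(): the state, without advancing time (a new reading comes with each control period).
- vision.read_camera(name): name is "scene" or "side" or "wrist"; returns a dict with "pixels" (400x640x3 uint8, red, green, blue), "range_z" (400x640 float32, mm along the optical axis (not along the pixel's ray), 0 where there is no reading), "fx", "fy", "cx", "cy" (pixels), "distortion" ([k1, k2, p1, p2, k3] as OpenCV has them; the pictures are not rectified), "R" (3x3) and "t" (3): a world point X has camera coordinates R X + t. Camera axes: x right, y down, z forward; pixel columns grow to the right and rows downward; lengths in mm; the calibration is good to about 2 mm. A picture is of the moment at which its call begins.
- job.job_done(): hands the job in; it is judged then, once.
The state is a dict: "t": time; "joints": joint angles; "qd": joint speeds; "tau": joint torques, N m; "tool_pos": TCP position; "orientation": TCP orientation; "contact_force": force on the tool from outside, world axes, zero at the start; "torque": the same for the moment, N m; "opening": opening from 0.0 (shut) to 1.0 (fully open); "finger_force": force on a finger pad.
Only numpy, scipy, OpenCV 4.12 (cv2) and the standard library are available. Lean on these libraries where they do the work, as an engineer would, in place of code of your own. Each camera call takes 0.05 s, during which the arm holds its last target. There are 200 camera calls.

## Working session

There is one attempt and no reset: what is moved stays moved. The work goes in short steps, Python scripts to look and compute and a shell command to move; the robot and the scene stay as the last step left them, time stands still between calls to the robot, and variables do not carry over. Pictures are saved under pics/ and viewed, at most 10 in all, crops included, and the job is handed in when it is done.

```bash
ls; mkdir -p pics
cat > h.py <<'E'
import numpy as np, cv2
from bench import arm, vision, job
def save(n,f):
    c=vision.read_camera(n); cv2.imwrite(f,c["pixels"][:,:,::-1]); return c
def ray(c,uv):
    K=np.array([[c["fx"],0,c["cx"]],[0,c["fy"],c["cy"]],[0,0,1.]])
    p=cv2.undistortPoints(np.array(uv,float).reshape(-1,1,2),K,np.array(c["distortion"],float))[:,0]
    R=np.array(c["R"]);t=np.array(c["t"])
    return -R.T@t, np.c_[p,np.ones(len(p))]@R
def onz(c,uv,z):
    o,d=ray(c,uv); return o+d*((z-o[2])/d[:,2])[:,None]
def cloud(c):
    v,u=np.mgrid[0:400,0:640]; o,d=ray(c,np.c_[u.ravel(),v.ravel()])
    P=o+d*c["range_z"].reshape(-1,1); P=P.reshape(400,640,3); P[c["range_z"]==0]=np.nan; return P
E
python3 - <<'E'
from h import *
a=save("scene","pics/a.png");b=save("side","pics/b.png")
s=arm.sense();print(s["t"],s["tool_pos"],s["orientation"],arm.finger_overhang)
import pickle;pickle.dump((a,b),open("ab.pkl","wb"))
E
```

```text
pics
0.1 [ 305.86925425 -656.8824016   242.89889166] [ 9.76343590e-01  2.16223823e-01 -2.12467660e-04 -6.38334919e-04] 25.0
```

View pics/a.png

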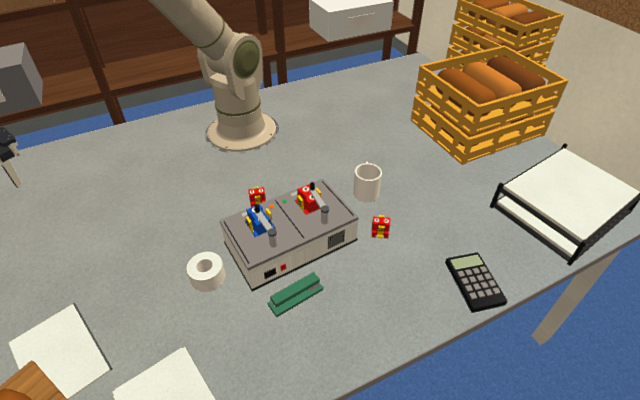

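View pics/b.png

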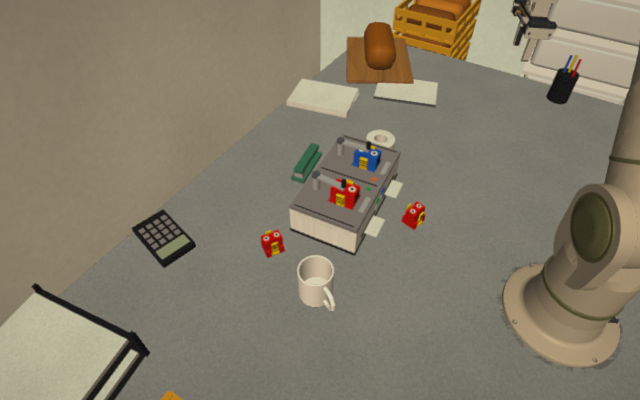

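Both views show the printer with red in the bay nearest the mug (scene ~(308,200), side ~(345,190)), i.e. the left bay. Blue is in the right bay (scene (258,218)), and two small loose red cassettes are decoys. Next I'll measure the deck from the range data.

Run:
```python
from h import *
import pickle
for c in pickle.load(open("ab.pkl","rb")):
    P=cloud(c); Z=P[...,2]; print("table z",np.nanmedian(Z[(abs(Z)<20)]))
    near=(abs(P[...,0]-500)<500)
    m=(abs(Z-90)<5)&near; n,l,st,_=cv2.connectedComponentsWithStats(cv2.morphologyEx(m.astype(np.uint8),cv2.MORPH_CLOSE,np.ones((5,5))))
    k=1+np.argmax(st[1:,4]); q=P[(l==k)&m][:,:2].astype(np.float32)
    r=cv2.minAreaRect(q); print("deck",r,len(q))
    hs=cv2.cvtColor(c["pixels"],cv2.COLOR_RGB2HSV)
    H,S,V=cv2.split(hs)
    for nm,mm in dict(red=((H<6)|(H>174))&(S>150)&(V>70),blue=(H>100)&(H<125)&(S>120),black=(V<45)).items():
        n,l,st,ce=cv2.connectedComponentsWithStats((mm&near&(Z>20)&(Z<165)).astype(np.uint8))
        for i in range(1,n):
            if st[i,4]>15:
                p=P[l==i]
                d=np.hypot(*(p[:,:2].mean(0)-np.array(r[0])))
                if d<250: print(nm,ce[i].round(),st[i,4],p.mean(0).round(),"zmax",p[:,2].max().round(), "zmin",p[:,2].min().round())
    for nm,mm in dict(post=(Z>138)&(Z<160)).items():
        n,l,st,ce=cv2.connectedComponentsWithStats((mm&near).astype(np.uint8))
        for i in range(1,n):
            if st[i,4]>5:
                p=P[l==i]
                if np.hypot(*(p[:,:2].mean(0)-np.array(r[0])))<150: print(nm,ce[i].round(),st[i,4],p.mean(0).round(1),p[:,2].max())
```

```text
table z 0.13901587326438403
deck ((780.75537109375, 700.535400390625), (258.00341796875, 335.6916809082031), 8.783406257629395) 3017
black [540. 219.] 501 [811. 543.  68.] zmax 94.0 zmin 20.0
black [634. 203.] 40 [886. 860.  51.] zmax 75.0 zmin 22.0
table z 0.22353636757492268
deck ((797.6832275390625, 637.0094604492188), (259.4237976074219, 181.58824157714844), 4.835442543029785) 3114
black [100. 336.] 1075 [744. 556.  72.] zmax 94.0 zmin 20.0
```

Run:
```python
from h import *
import pickle
for c,seed in zip(pickle.load(open("ab.pkl","rb")),[(278,218),(352,165)]):
    P=cloud(c); Z=P[...,2]; s0=P[seed[1],seed[0]]; print("seed",s0.round())
    D=np.hypot(P[...,0]-s0[0],P[...,1]-s0[1])
    q=P[(abs(Z-90)<4)&(D<220)][:,:2].astype(np.float32)
    r=cv2.minAreaRect(q); print("deck",r,len(q))
    H,S,V=cv2.split(cv2.cvtColor(c["pixels"],cv2.COLOR_RGB2HSV))
    for nm,mm in dict(red=((H<6)|(H>174))&(S>150)&(V>70)&(abs(Z-126)<4),blue=(H>100)&(H<125)&(S>120)&(abs(Z-126)<4),post=(Z>140)&(Z<160),other=(Z>15)&(Z<84)&(D<300)).items():
        n,l,st,ce=cv2.connectedComponentsWithStats((mm&(D<250)).astype(np.uint8))
        for i in range(1,n):
            if st[i,4]>8:
                p=P[l==i]; rr=cv2.minAreaRect(p[:,:2].astype(np.float32))
                print(nm,ce[i].round(),st[i,4],p.mean(0).round(1),"zmax",p[:,2].max().round(),[np.round(x,1) for x in rr])
```

```text
seed [532. -68.  90.]
deck ((544.6240234375, -44.37974548339844), (174.39974975585938, 301.8841552734375), 5.151525974273682) 4813
red [308. 186.] 10 [493.7  33.5 125.4] zmax 126.0 [array([496.1,  32.9]), array([ 8.1, 17.2]), np.float64(81.9)]
red [306. 195.] 102 [521.4  14.  124.8] zmax 128.0 [array([520.1,  16.3]), array([62.3, 22.3]), np.float64(4.8)]
blue [264. 213.] 40 [ 532.9 -102.   125.1] zmax 128.0 [array([ 530.5, -101.9]), array([57. ,  7.2]), np.float64(4.3)]
blue [254. 216.] 84 [ 533.  -127.7  125.2] zmax 130.0 [array([ 532.2, -128. ]), array([65.2, 15.3]), np.float64(0.9)]
post [312. 186.] 34 [520.5  31.7 149.8] zmax 156.0 [array([519.1,  32. ]), array([11.4, 11.1]), np.float64(32.8)]
post [257. 208.] 36 [ 534.  -117.7  149.4] zmax 157.0 [array([ 532.8, -118.2]), array([12.1,  9.7]), np.float64(54.3)]
other [257. 196.] 254 [377.7 -74.3  37.5] zmax 51.0 [array([369.7, -71.9]), array([44.4, 48.2]), np.float64(76.0)]
other [374. 226.] 63 [617.3 162.4  33.3] zmax 49.0 [array([610.5, 167.3]), array([ 8.7, 41.6]), np.float64(58.6)]
other [294. 253.] 2254 [620.4 -64.1  50.5] zm
[... 910 characters left out ...]
post [368. 144.] 34 [ 529.5 -113.9  150.8] zmax 158.0 [array([ 530.6, -116.3]), array([10.7, 17. ]), np.float64(27.3)]
post [343. 182.] 39 [516.4  35.5 150.4] zmax 157.0 [array([516.7,  33. ]), array([12.2, 10.8]), np.float64(85.5)]
other [381. 138.] 368 [ 559.4 -275.8   46.9] zmax 54.0 [array([ 559.5, -277.5]), array([82.7, 72.2]), np.float64(5.1)]
other [305. 159.] 384 [700.8 -88.7  39.3] zmax 48.0 [array([704.7, -97.7]), array([ 27. , 123.3]), np.float64(8.9)]
other [348. 218.] 2240 [493.1  39.6  47.1] zmax 84.0 [array([476.8, -13.1]), array([345. , 150.3]), np.float64(65.4)]
other [414. 213.] 365 [367.3 -64.4  37.7] zmax 51.0 [array([369. , -70.6]), array([48.5, 44.3]), np.float64(76.4)]
```

Printer centre is about (544.7, -44) with yaw about 5.15°. That predicts red at (518.5, 24), and I measured (517, 25). The left post is near (518, 33), so the keeper sits at about 0.12 rad. I'm moving above it now.

```bash
for i in 1 2 3 4; do python3 -m crank '{"grip":[0.4,0.4,0.4,0.4],"slide":[[0.25,-0.29,0],[0.5,-0.58,0],[0.77,-0.885,0],[0.77,-0.885,0]],"turn":[0,0,0,0]}' 10 | tail -c 400; done
python3 -m crank '{"grip":[0.4,0.4,0.4,0.4,0.4,0.4,0.4],"slide":[[0,0,0],[0,0,0],[0,0,0],[0,0,0],[0,0,0],[0,0,0],[0,0,0]],"turn":[-0.16,-0.33,-0.5,-0.67,-0.83,-1,-1]}'
cat >> h.py <<'E'
def slides(pts):
    "world targets of the TCP -> slide values and now-yaw of tool x"
    from scipy.spatial.transform import Rotation as Ro
    s=arm.sense(); R=Ro.from_quat(s["orientation"]).as_matrix()
    print("t",round(s["t"],2),"tcp",s["tool_pos"].round(1) if hasattr(s["tool_pos"],"round") else s["tool_pos"],"yaw",np.degrees(np.arctan2(R[1,0],R[0,0])).round(2),"tilt",R[:,2].round(4),"F",np.round(s["contact_force"],1),"open",round(s["opening"],3),"ff",np.round(s["finger_force"],1),"j",np.round(s["joints"],2))
    for p in pts: print(np.round(p,1),((np.array(p)-s["tool_pos"])@R/150).round(3))
E
python3 - <<'E'
from h import *
c=save("wrist","pics/w1.png"); slides([(518,33,250),(518,33,165)])
import pickle;pickle.dump(c,open("w1.pkl","wb"))
E
```

```text
t: 0.6
tool_pos: [356.8, -483.4, 243.7]
orientation: [0.976, 0.219, 0.0, -0.001]
contact_force: [0.3, 0.6, 1.1]
opening: 0.619
finger_force: 0.0
t: 1.1
tool_pos: [404.8, -315.5, 243.6]
orientation: [0.976, 0.219, 0.0, -0.001]
contact_force: [0.0, -0.9, 1.1]
opening: 0.397
finger_force: 0.0
t: 1.6
tool_pos: [453.8, -147.2, 243.6]
orientation: [0.976, 0.219, 0.0, -0.0]
contact_force: [-0.5, -0.8, 1.0]
opening: 0.398
finger_force: 0.0
t: 2.1
tool_pos: [502.6, 21.7, 243.5]
orientation: [0.976, 0.218, 0.001, -0.0]
contact_force: [0.0, -0.7, 0.4]
opening: 0.4
finger_force: 0.0
t: 2.98
tool_pos: [500.9, 16.2, 243.3]
orientation: [0.739, 0.674, -0.0, 0.0]
contact_force: [-0.0, -1.1, 0.4]
opening: 0.403
finger_force: 0.0
t 3.02 tcp [500.9  16.6 243.4] yaw 84.56 tilt [-5.e-04 -5.e-04 -1.e+00] F [ 0.7  0.6 -0.1] open 0.399 ff 0.0 j [ 0.14  0.36 -0.38  2.09  0.19  0.73 -0.46]
[518  33 250] [ 0.119  0.103 -0.044]
[518  33 165] [0.12  0.103 0.522]
```

View pics/w1.png

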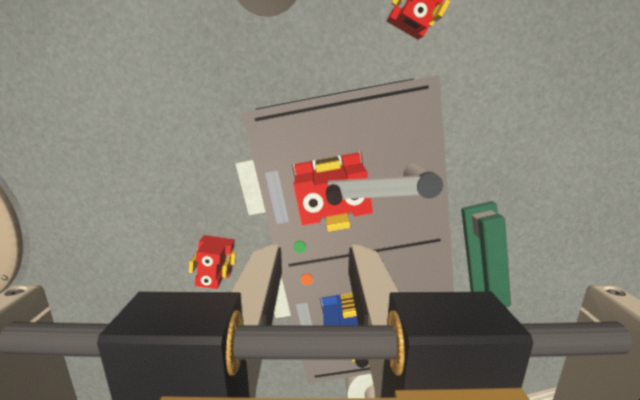

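The wrist view shows the left keeper's post at (334,194), its pivot cap at (429,184), and the red cassette's yellow pads at (327,164) and (338,222). I'll convert those to world positions.

Run:
```python
from h import *
import pickle
c=pickle.load(open("w1.pkl","rb"))
P=cloud(c)
H,S,V=cv2.split(cv2.cvtColor(c["pixels"],cv2.COLOR_RGB2HSV))
v,u=np.mgrid[0:400,0:640]
Z=P[...,2]
def rep(nm,m,z,ero=0):
    n,l,st,ce=cv2.connectedComponentsWithStats(m.astype(np.uint8))
    for i in range(1,n):
        if st[i,4]>40: print(nm,ce[i].round(1),st[i,4],"ray",onz(c,ce[i],z)[0].round(1),"cloud",np.nanmean(P[l==i],0).round(1), "rect",[np.round(x,1) for x in cv2.minAreaRect(P[l==i][:,:2].astype(np.float32))])
win=(u>240)&(u<450)&(v>130)&(v<240)
rep("post top",win&(abs(Z-155)<4),155)
rep("yellow",win&(H>20)&(H<35)&(S>140)&(Z>90),120)
rep("red",win&((H<6)|(H>174))&(S>150)&(abs(Z-126)<5),126)
m=win&((H<6)|(H>174))&(S>150)&(abs(Z-126)<5)
print("red all",cv2.minAreaRect(P[m][:,:2].astype(np.float32)))
print("deck",cv2.minAreaRect(P[(abs(Z-90)<3)&(v<280)&(u<460)][:,:2].astype(np.float32)))
```

```text
post top [333.7 196.3] 216 ray [516.   33.5 155. ] cloud [516.   33.4 154.7] rect [array([516.1,  33. ]), array([11.4, 11.2]), np.float64(13.7)]
yellow [327.4 165.4] 181 ray [514.1  49.6 120. ] cloud [514.   50.1 122.5] rect [array([514. ,  49.8]), array([18.6,  5.8]), np.float64(5.4)]
yellow [337.6 223. ] 283 ray [518.6  -0.6 120. ] cloud [518.7  -1.  118.8] rect [array([519.2,  -8.5]), array([19.3, 19.5]), np.float64(4.8)]
red [356.7 174.7] 152 ray [536.5  41.2 126. ] cloud [536.5  41.1 125.5] rect [array([535.3,  41. ]), array([19.2,  5.5]), np.float64(1.4)]
red [325.1 202.6] 1340 ray [509.6  20.4 126. ] cloud [509.6  20.2 125.9] rect [array([516.5,  23.6]), array([59.5, 36.7]), np.float64(5.1)]
red all ((516.4705200195312, 23.628040313720703), (59.53462219238281, 36.75706100463867), 5.108495712280273)
deck ((537.7659301757812, 7.234649658203125), (170.79562377929688, 196.40887451171875), 4.977014541625977)
```

```bash
python3 -m crank '{"grip":[0.24,0.24,0.24,0.24,0.24,0.24,0.24,0.24],"slide":[[0.11,0.105,0],[0.11,0.105,0],[0.11,0.105,0],[0.11,0.105,0.1],[0.11,0.105,0.2],[0.11,0.105,0.25],[0.11,0.105,0.25],[0.11,0.105,0.25]],"turn":[-0.16,-0.32,-0.48,-0.64,-0.8,-0.92,-0.92,-0.92]}'
python3 - <<'E'
from h import *
slides([(516,33.5,200),(516,33.5,164)])
E
```

```text
t: 4.03
tool_pos: [518.1, 33.7, 206.3]
orientation: [0.343, 0.939, -0.0, 0.0]
contact_force: [0.7, 0.3, 0.0]
opening: 0.244
finger_force: 0.0
t 4.03 tcp [518.1  33.7 206.3] yaw 139.88 tilt [ 1.e-04 -2.e-04 -1.e+00] F [0.7 0.3 0. ] open 0.244 ff 0.0 j [ 0.26  0.46 -0.6   2.08  0.4   0.71  0.27]
[516.   33.5 200. ] [ 0.01  -0.01   0.042]
[516.   33.5 164. ] [ 0.01  -0.01   0.282]
```

```bash
python3 -m crank '{"grip":[0.24,0.24,0.24],"slide":[[0.01,-0.01,0.1],[0.01,-0.01,0.28],[0.01,-0.01,0.28]],"turn":[0,0,0]}'
python3 - <<'E'
from h import *
a=np.radians(np.array([170,160,150,140,130,120,110,100,93,88]))
slides([(591.2+75*np.cos(t),30.7+75*np.sin(t),164) for t in a])
E
```

```text
t: 4.4
tool_pos: [514.5, 33.9, 162.5]
orientation: [0.341, 0.94, -0.001, -0.002]
contact_force: [-0.4, 0.5, -0.1]
opening: 0.24
finger_force: 0.0
t 4.4 tcp [514.5  33.9 162.5] yaw 140.13 tilt [-3.4e-03 -5.0e-04 -1.0e+00] F [-0.4  0.5 -0.1] open 0.24 ff 0.0 j [ 0.22  0.52 -0.55  2.13  0.47  0.62  0.21]
[517.3  43.7 164. ] [ 0.027  0.063 -0.01 ]
[520.7  56.4 164. ] [ 0.064  0.142 -0.011]
[526.2  68.2 164. ] [ 0.086  0.226 -0.011]
[533.7  78.9 164. ] [ 0.094  0.313 -0.011]
[543.   88.2 164. ] [ 0.086  0.4   -0.011]
[553.7  95.7 164. ] [ 0.063  0.484 -0.011]
[565.5 101.2 164. ] [ 0.026  0.563 -0.012]
[578.2 104.6 164. ] [-0.024  0.634 -0.012]
[587.3 105.6 164. ] [-0.066  0.678 -0.012]
[593.8 105.7 164. ] [-0.099  0.706 -0.012]
```

```bash
python3 -m crank '{"grip":[0.24,0.24,0.24,0.24,0.24,0.24,0.24,0.24,0.24,0.24],"slide":[[0.03,0.08,-0.01],[0.06,0.17,-0.01],[0.085,0.255,-0.01],[0.095,0.34,-0.01],[0.085,0.43,-0.01],[0.06,0.515,-0.01],[0.025,0.6,-0.01],[-0.025,0.67,-0.01],[-0.066,0.72,-0.01],[-0.066,0.73,-0.01]],"turn":[0,0,0,0,0,0,0,0,0,0]}'
python3 -m crank '{"grip":[0.24],"slide":[[0,0,0]],"turn":[0]}'
python3 - <<'E'
from h import *
slides([(587,105.6,164)])
for n in ("scene","side"):
    c=vision.read_camera(n); P=cloud(c); H,S,V=cv2.split(cv2.cvtColor(c["pixels"],cv2.COLOR_RGB2HSV)); Z=P[...,2]
    m=(V<50)&(Z>134)&(Z<158)&(abs(P[...,0]-570)<70)&(abs(P[...,1]-70)<80); print(n,m.sum(),P[m].mean(0))
E
```

```text
t: 5.65
tool_pos: [591.1, 108.8, 164.5]
orientation: [0.341, 0.94, -0.004, -0.002]
contact_force: [-9.5, -7.3, 6.2]
opening: 0.245
finger_force: 6.3
t: 5.78
tool_pos: [591.0, 108.7, 164.6]
orientation: [0.341, 0.94, -0.004, -0.002]
contact_force: [-8.6, -7.3, 2.9]
opening: 0.243
finger_force: 5.2
t 5.78 tcp [591.  108.7 164.6] yaw 140.08 tilt [-0.0065 -0.0052 -1.    ] F [-8.6 -7.3  2.9] open 0.243 ff 5.2 j [ 0.09  0.6  -0.54  1.93  0.46  0.74  0.15]
[587.  105.6 164. ] [ 0.007 -0.033  0.004]
scene 29 [590.63785436 102.58790545 149.81744032]
side 36 [584.41667065 107.44796165 148.33458322]
```

Keeper is at its stop: post at about (587.5, 105), with about 11 N pushing against the stop. I'll back off, rise, and turn to go over the cassette.

```bash
python3 -m crank '{"grip":[0.3,0.3,0.3,0.3,0.3,0.3],"slide":[[0.0,-0.04,0],[0.0,-0.045,-0.1],[0.0,-0.045,-0.3],[0.0,-0.045,-0.4],[0,-0.045,-0.4],[0,-0.045,-0.4]],"turn":[0,0,0,0,0,0]}'
python3 - <<'E'
from h import *
slides([(516.5,24,210)])
E
```

```text
t: 6.62
tool_pos: [588.9, 106.4, 225.1]
orientation: [0.341, 0.94, -0.0, -0.0]
contact_force: [-0.4, -0.1, -1.1]
opening: 0.301
finger_force: 0.0
t 6.62 tcp [588.9 106.4 225.1] yaw 140.17 tilt [-5.e-04 -3.e-04 -1.e+00] F [-0.4 -0.1 -1.1] open 0.301 ff 0.0 j [ 0.13  0.53 -0.59  1.89  0.39  0.84  0.21]
[516.5  24.  210. ] [ 0.019 -0.731  0.101]
```

```bash
python3 -m crank '{"grip":[0.88,0.88,0.88,0.88,0.88,0.88,0.88,0.88],"slide":[[0.0,-0.3,0],[0.01,-0.6,0],[0.019,-0.73,0],[0.019,-0.73,0.1],[0.019,-0.73,0.1],[0.019,-0.73,0.1],[0.019,-0.73,0.1],[0.019,-0.73,0.1]],"turn":[-0.16,-0.32,-0.48,-0.64,-0.75,-0.75,-0.75,-0.75]}'
python3 - <<'E'
from h import *
slides([(516.5,24,150),(516.5,24,119)])
c=save("wrist","pics/w2.png"); P=cloud(c);Z=P[...,2]
H,S,V=cv2.split(cv2.cvtColor(c["pixels"],cv2.COLOR_RGB2HSV))
D=np.hypot(P[...,0]-516.5,P[...,1]-24)
m=((H<6)|(H>174))&(S>150)&(abs(Z-126)<5)&(D<50); print("red",m.sum(),cv2.minAreaRect(P[m][:,:2].astype(np.float32)))
m=(H>20)&(H<35)&(S>140)&(Z>94)&(D<50)
n,l,st,ce=cv2.connectedComponentsWithStats(m.astype(np.uint8))
for i in range(1,n):
    if st[i,4]>20: print("yel",ce[i].round(),P[l==i].mean(0).round(1),cv2.minAreaRect(P[l==i][:,:2].astype(np.float32)))
m=(V<50)&(abs(Z-155)<4)&(D<160); print("post",m.sum(),P[m].mean(0) if m.any() else 0)
E
```

```text
t: 7.62
tool_pos: [516.8, 24.5, 210.6]
orientation: [-0.045, 0.999, -0.0, -0.0]
contact_force: [-0.8, -0.2, 0.3]
opening: 0.879
finger_force: 0.0
t 7.62 tcp [516.8  24.5 210.6] yaw -174.89 tilt [-1.e-04 -1.e-04 -1.e+00] F [-0.8 -0.2  0.3] open 0.879 ff 0.0 j [ 0.43  0.51 -0.82  2.07  0.53  0.78  0.94]
[516.5  24.  150. ] [ 0.002 -0.003  0.404]
[516.5  24.  119. ] [ 0.002 -0.003  0.61 ]
red 2646 ((516.1857299804688, 22.648117065429688), (60.407344818115234, 35.82521438598633), 5.197452068328857)
yel [280. 216.] [517.6  -1.7 116.5] ((518.3305053710938, -2.297849416732788), (19.606727600097656, 6.066972732543945), 3.501248836517334)
yel [341. 208.] [512.8  45.3  98.1] ((513.4912719726562, 45.26239013671875), (18.415987014770508, 1.5431050062179565), 3.484815835952759)
yel [348. 219.] [513.5  48.9 122.9] ((513.7872924804688, 49.00231170654297), (20.06632423400879, 6.2776594161987305), 1.1365734338760376)
post 41 [ 526.2998927  -113.07559234  153.10804533]
```

View pics/w2.png

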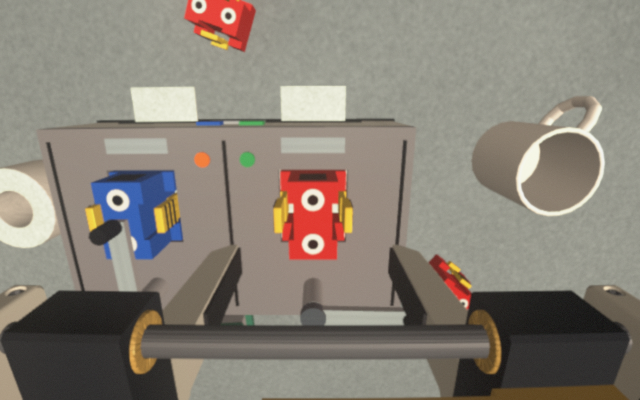

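The view shows the keeper fully aside (bar along (310–410, 315)) and the red cassette free, with pads at (280,213) and (346,213). The jaws are aligned with it, so I'll descend and pinch.

```bash
python3 -m crank '{"grip":[0.88,0.88,0.88,0.88,0.88],"slide":[[0.003,-0.007,0.2],[0.003,-0.007,0.4],[0.003,-0.007,0.52],[0.003,-0.007,0.61],[0.003,-0.007,0.61]],"turn":[0,0,0,0,0]}' 20
python3 -m crank '{"grip":[0.65,0.6,0.55,0.5,0.45,0.4,0.4,0.4],"slide":[[0,0,0],[0,0,0],[0,0,0],[0,0,0],[0,0,0],[0,0,0],[0,0,0],[0,0,0]],"turn":[0,0,0,0,0,0,0,0]}' 20
python3 - <<'E'
from h import *
slides([(516.5,24,119)])
E
```

```text
t: 8.3
tool_pos: [516.3, 23.4, 118.6]
orientation: [-0.045, 0.999, -0.0, -0.0]
contact_force: [-0.0, 0.1, -0.2]
opening: 0.877
finger_force: 0.0
t: 9.3
tool_pos: [516.8, 23.0, 119.9]
orientation: [-0.045, 0.999, -0.0, 0.001]
contact_force: [-1.6, -1.6, 10.7]
opening: 0.456
finger_force: 20.0
t 9.3 tcp [516.8  23.  119.9] yaw -174.84 tilt [ 1.1e-03 -9.0e-04 -1.0e+00] F [-1.6 -1.6 10.7] open 0.456 ff 20.0 j [ 0.32  0.62 -0.68  2.15  0.71  0.6   0.78]
[516.5  24.  119. ] [0.001 0.007 0.006]
```

```bash
python3 -m crank '{"grip":[0.4,0.4,0.4,0.4,0.4],"slide":[[0,0,-0.02],[0,0,-0.04],[0,0,-0.06],[0,0,-0.08],[0,0,-0.08]],"turn":[0,0,0,0,0]}' 25
python3 - <<'E'
from h import *
slides([(516.5,24,247)])
E
```

```text
t: 9.93
tool_pos: [516.6, 23.2, 131.3]
orientation: [-0.045, 0.999, 0.0, 0.0]
contact_force: [-0.4, 1.3, -3.1]
opening: 0.45
finger_force: 25.0
t 9.93 tcp [516.6  23.2 131.3] yaw -174.84 tilt [ 2.e-04  0.e+00 -1.e+00] F [-0.4  1.3 -3.1] open 0.45 ff 25.0 j [ 0.33  0.61 -0.7   2.14  0.69  0.63  0.8 ]
[516.5  24.  247. ] [-0.     0.005 -0.772]
```

The force is -3 N, about the cassette's weight, so it's coming free. Lifting the rest of the way.

```bash
python3 -m crank '{"grip":[0.4,0.4,0.4,0.4,0.4,0.4,0.4,0.4,0.4,0.4],"slide":[[0,0,-0.08],[0,0,-0.17],[0,0,-0.27],[0,0,-0.38],[0,0,-0.5],[0,0,-0.61],[0,0,-0.7],[0,0,-0.76],[0,0,-0.77],[0,0,-0.77]],"turn":[0,0,0,0,0,0,0,0,0,0]}'
python3 - <<'E'
from h import *
slides([(516.5,24,247)])
for n in ("side","scene"):
    c=vision.read_camera(n); P=cloud(c);Z=P[...,2]
    H,S,V=cv2.split(cv2.cvtColor(c["pixels"],cv2.COLOR_RGB2HSV)); D=np.hypot(P[...,0]-516.5,P[...,1]-24)
    m=((H<6)|(H>174))&(S>150)&(D<70); print(n,"red z",m.sum(),np.percentile(Z[m],[1,5,95,99]).round(1))
    if n=="scene": k=c
    else: s=c
def crop(c,x,y): return cv2.resize(c["pixels"][y:y+200,x:x+200,::-1],(400,400),interpolation=cv2.INTER_CUBIC)
cv2.imwrite("pics/e.png",np.hstack([crop(k,200,90),crop(s,240,60)]))
E
```

```text
t: 11.18
tool_pos: [516.3, 23.2, 246.3]
orientation: [-0.045, 0.999, -0.0, -0.0]
contact_force: [-0.5, 0.0, -3.1]
opening: 0.448
finger_force: 25.0
t 11.18 tcp [516.3  23.2 246.3] yaw -174.83 tilt [-5.e-04 -1.e-04 -1.e+00] F [-0.5  0.  -3.1] open 0.448 ff 25.0 j [ 0.47  0.47 -0.86  2.03  0.47  0.85  1.  ]
[516.5  24.  247. ] [-0.002  0.006 -0.005]
side red z 524 [189.2 192.2 253.  254.2]
scene red z 545 [192.4 195.2 252.3 253.7]
```

View pics/e.png

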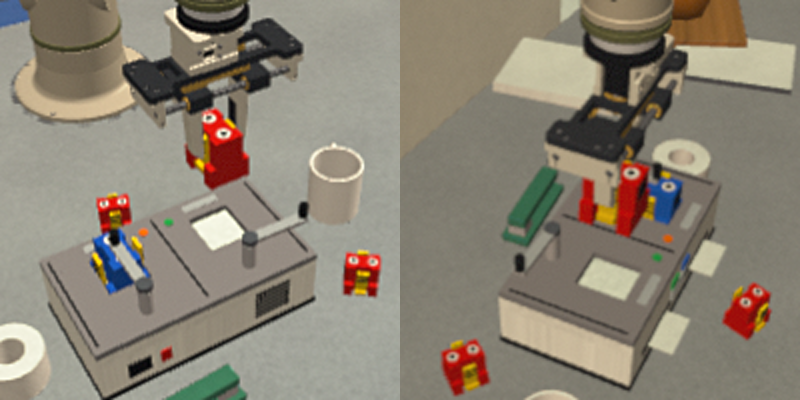

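The cassette hangs level, clear of the empty bay, with its underside at about 189 mm and its top at about 253 mm. The keeper is aside, and the blue cassette, mug, roll and stapler are untouched.

```bash
python3 -m crank '{"grip":[0.4,0.4,0.4,0.4],"slide":[[0,0,0],[0,0,0],[0,0,0],[0,0,0]],"turn":[0,0,0,0]}' && python3 -c "
from bench import job; print(job.job_done())"
```

```text
t: 11.78
tool_pos: [516.4, 23.3, 246.6]
orientation: [-0.045, 0.999, 0.0, -0.0]
contact_force: [-0.6, -0.6, -2.7]
opening: 0.45
finger_force: 25.0
the job is handed in; nothing more can be done
None
```

The job is handed in at about 12 s: the left keeper is at its stop, and the red cassette is held level by its pinched catches with its underside about 10 cm above the printer's deck, with the blue cassette still under its keeper and the mug, roll and stapler undisturbed.

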